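# Push a cassette under the sprung flap of the intake chute

### The job

Post the embedding cassette that stands in the lane of the intake chute: with one fingertip press the long side pedal down and keep it down, so that the sprung flap stands open, and meanwhile push the cassette along the lane and under the flap with the other fingertip until it drops into the chute; then let the flap spring fully shut. Only push the cassette: do not lift it, and leave the parked cassette, the forceps and the mould where they are.

Things in the scene. Friction and masses are not known exactly. Their poses are not given: they have to be found in the camera images.
- intake: White intake chute, fixed on the worktop, placed and turned differently each time. Origin: on the worktop right under the lip; x points along the lane into the chute, y left to the pedal side, z up (all below in this frame, mm). Deck: flat, top z 50, x -152 to 0, y -95 to 35. Behind the lip a smooth 31 degree slide falls to a tray floor (x 75 to 133, z 4).
- lip (a point): Middle of the lip (x 0, y 0, z 50 in the chute's frame): end of the deck and of the lane; the cassette tips over it once more than half of it is past. The flap stands 3 to 6 mm behind the lip, then the mouth, 52 wide, and a clear cover (top 25 mm above the deck): an upright finger cannot go farther than 2 mm past the lip.
- lane_entry (a point): Open front end of the lane (chute's x -150, y 0, z 50). The lane runs from here to the lip along chute's y 0, between two rails 3 thick and 6 high: 62 clear between them at this end, narrowing to 38 clear at x -46 and straight from there to the lip. Right of it (y -40 to -95) is the flat parking ledge.
- flap (a joint): Angle of the one-piece rocker (steel flap + pedal), rad: 0 shut, grows as the pedal goes down, stop 0.66. Spring: about 2 N on the pedal starts it, 5 N holds it down. Shut, the flap cannot be pushed in. The cassette needs 0.45 or more to pass; at 0.52 the flap's lowest edge is 15 mm above the deck. At the stop the pedal's face is 1 mm above the deck. Open, the flap's far corner is 50 to 57 mm above the deck.
- shaft (a point): Middle of the rocker's shaft, 8 mm thick, along chute's x from x -152 to 6 at y 44, z 68, between pedal and lane. It runs in two posts, 10 (x) by 12 (y), tops at z 76, at chute's x -138 and -10.
- pedal (a point): Middle of the upper face of the pedal, a grey plate 146 long (chute's x -148 to -2: a fingertip can slide along it while keeping it down) and 37 wide. Shut, it slopes up outward by 0.52 rad, its middle 25 above the deck at y 81. Pressed to 0.52 rad it is level, its face 6 above the deck, from y 62 to 99.
- cassette: The cassette to post: a white cassette with a wax block, 41 long (its x) x 28 wide (its y) x 12 high, 20 g or so, loose in the lane, its length roughly along the lane. Origin: centre of its underside, which rests on the deck (worktop + 50).
- parked_cassette: Another cassette with a wax block of the same size, on the parking ledge right of the lane (chute's y about -64). Leave it. Origin: centre of its underside.
- forceps: Steel forceps, 127 x 13 x 8, lying on the worktop left of the chute. Leave them. Origin: centre of the underside.
- mould: Steel base mould, 38 x 53 x 9, on the worktop right of the chute. Leave it. Origin: centre of the underside.
Things that resemble listed ones, but are neither listed nor needed, are in the scene too. What is shaped like the cassette but pink or red is not meant.

How it is judged:
On the way, in this order (a step that is already met when the one before it is completed fails the run):
1. the flap is held open (at least 0.42 rad) by a finger while the cassette is still in front of it (value of joint flap above 0.42 rad and contact force between the fingers and intake above 0.5 N and x of cassette in the frame of intake below -0.012 m), for 0.1 s.
2. with the flap still held open, the cassette is pushed more than half its length over the lip (value of joint flap above 0.3 rad and contact force between the fingers and intake above 0.5 N and x of cassette in the frame of intake above 0.002 m), for 0.05 s.
At the end, for the whole second after the job is handed in: The cassette lies at rest inside the chute, at least 30 mm past the lip, and the flap is shut (under 0.05 rad); the parked cassette has moved less than 15 mm, the forceps and the mould less than 20 mm (x of cassette in the frame of intake between 0.03 and 0.133 m and y of cassette in the frame of intake between -0.028 and 0.028 m and z of cassette in the frame of intake below 0.04 m and linear speed of cassette below 0.02 m/s and value of joint flap below 0.05 rad and distance of parked_cassette from where it was at the start of the episode below 0.015 m and distance of each of forceps, mould from where it was at the start of the episode below 0.02 m); the robot touches nothing.
It fails at once if the cassette is lifted (its origin more than 12 mm above the deck) (z of cassette in the frame of intake above 0.062 m).
It fails at once if the parked cassette is moved 15 mm or more (distance of parked_cassette from where it was at the start of the episode above 0.015 m).
It fails at once if the forceps or the mould are moved 20 mm or more (distance of any of forceps, mould from where it was at the start of the episode above 0.02 m).
It also fails if it takes over 40 s, if anything falls off the work surface, if the arm or the gripper's body presses on something with over 40 N, if the wrist force passes 120 N, or if a joint passes its speed limit or range.

### The arm

A 7-joint arm with a two-finger parallel gripper is mounted at the origin on a cart in front of the work surface, level with it; the furniture and walls round the work are solid. World frame = base frame: x ahead of the robot, y to its left, z up, the work surface at z = 0. Lengths are in m, angles in rad, forces in N, time in s.
With the tool pointing down it reaches from about 0.425 to 0.925 m from the base axis. Payload 6.8 kg.
Tool frame: the origin (TCP) lies on the centre line of the jaws, within the pads' length; the fingertips stand 25 mm ahead of it and the grasp point (between the pads) lies 6 mm ahead of it; z points along the fingers, y is the line along which they close (so a half turn about z gives the same grasp; the last joint's range is limited). The gripper opens to 85 mm and grips with 20 to 120 N. Pads are 22 mm wide; open, the fingers measure 114 mm over their backs; the gripper's body (76 mm by 85 mm) begins 54 mm behind the grasp point. The pads swing forward as they close: fully open they stand 13 mm farther back than shut.
Start: joints at [-1.268, 0.477, 0.022, 1.555, -0.011, 1.109, -0.083], TCP at [0.27, 0.619, 0.256] pointing down, gripper open.
Joint ranges: [-2.96, 2.96], [-0.34, 2.1], [-1.41, 1.46], [0.24, 2.44], [-1.37, 4.51], [0.17, 1.92], [-2.96, 2.96]. Speed limits (rad/s): [2.39, 2.39, 3.14, 3.14, 3.14, 3.14, 3.14].

### API

Orientations are given as a rotation vector (axis times angle).
In Python, from bench import telemetry, grab_frame, job gives the robot as it stands.
- The arm moves only by the tool apply_moves, never from a script. Its argument "rows" is a list of rows, each a list of 2 entries, a list of its own where there are three numbers: the shift along the tool's x, y, z each as a share of 250 mm, from -1 to 1, then the turn, a rotation vector about the tool's x, y, z each as a share of pi rad, from -1 to 1. A call has 1 to 10 rows; each row is the pose to reach, as a shift and turn from the pose commanded when the call began, along the tool's axes at that moment, turning the shorter way round; what a row does not reach only later rows make up. A row lasts 1/8 s, in which the tool goes at most 62.5 mm and 10.7 degrees, less where a joint would pass 70% of its speed; a pose out of reach is approached as far as the arm can. A call with a number of a shift or a turn outside -1 to 1 is refused whole. A call with a gripper value outside its range is refused whole. "jaw" is the gripper's target within -1 to 1 (fully open at 1, half-way at 0, shut at -1), set as the call begins (left out, the last holds). The fingers move at their own pace and stop on an object; "newtons" is the grip in N (left out, the last holds). Time passes only in rows, so rows that repeat a pose let the fingers close. It gives the time, the measured TCP pose, the force, the opening and the grip force at its end, in the units of the state.
- telemetry.get_obs(): the state, without advancing time (a new reading comes with each control period).
- grab_frame(name): name is "side" or "top" or "wrist"; returns a dict with "frame" (384x512x3 uint8, red, green, blue), "vertical_fov" (degrees; the focal length in pixels is half the picture's height over the tangent of half this angle, whatever the lens; pixels are square), "cx", "cy" (the principal point, pixels), "origin" and "attitude" of the camera in the world. Camera axes: x right, y up, looking along -z (the intrinsics and any distortion apply to the point x, -y, -z); pixel columns grow to the right and rows downward; lengths in m; the calibration is good to about 2 mm. A picture is of the moment at which its call begins. There is no depth.
- job.hand_in(): hands the job in; it is judged then, once.
The state is a dict: "clock": time; "joints": joint angles; "qvel": joint speeds; "tau": joint torques, N m; "tcp_pos": TCP position; "orientation": TCP orientation; "contact_force": force on the tool from outside, world axes, zero at the start; "moment": the same for the moment, N m; "grip_width": finger opening in m; "gripper_force": force on a finger pad.
Only numpy, scipy, OpenCV 4.12 (cv2) and the standard library are available. Lean on these libraries where they do the work, as an engineer would, in place of code of your own. Each camera call takes 0.05 s, during which the arm holds its last target. There are 200 camera calls.

## Working session

There is one attempt and no reset: what is moved stays moved. The work goes in short steps, Python scripts to look and compute and a tool call to move; the robot and the scene stay as the last step left them, time stands still between calls to the robot, and variables do not carry over. Pictures are saved under pics/ and viewed, at most 13 in all, crops included, and the job is handed in when it is done.

Besides the shell and the picture viewer there is one more tool, called after ">>>" as name([rows], argument=value, ...), one row to a line, values as JSON. apply_moves: Moves the arm, as the interface text tells. Its arguments: {"type":"object","properties":{"rows":{"type":"array"},"jaw":{"type":"number"},"newtons":{"type":"number"}},"required":["rows"]}

```bash
ls; mkdir -p pics; python3 - <<'E'
from bench import telemetry, grab_frame
import cv2,pickle
print(telemetry.get_obs())
d={}
for n in ("top","side"):
    f=grab_frame(n); d[n]=f
    print(n,{k:v for k,v in f.items() if k!='frame'})
    cv2.imwrite(f'pics/{n}0.png',f['frame'][:,:,::-1])
pickle.dump(d,open('f0.pkl','wb'))
E
```

```text
pics
{'clock': 0.0, 'joints': array([-1.26805476,  0.47779185,  0.02233643,  1.55643104, -0.0114967 ,
        1.10928195, -0.08308445]), 'qvel': array([ 0.00191134, -0.00121459,  0.00113244,  0.00025099,  0.0003658 ,
        0.00126162, -0.00081115]), 'tau': array([-4.84941829e-04, -5.96458697e+01,  1.60771586e+00, -2.81191331e+01,
        1.25252543e-02,  9.55591531e-03, -8.99800256e-06]), 'tcp_pos': array([0.26937827, 0.61833931, 0.25533975]), 'orientation': array([-6.40707442e-01, -3.07532627e+00,  2.77831431e-03]), 'contact_force': array([-0.2260065 ,  0.50128095,  1.26234996]), 'moment': array([-0.00573824, -0.03740129, -0.01234878]), 'gripper_force': 0.0, 'grip_width': 0.08511043987813201}
top {'vertical_fov': 49.76196332843413, 'cx': 259.1881151962419, 'cy': 186.63217923433797, 'origin': array([ 0.32065993, -0.03131838,  0.99704218]), 'attitude': array([ 0.16332033, -0.10543612, -1.54314017])}
side {'vertical_fov': 52.1914236101078, 'cx': 257.8072272662591, 'cy': 192.1302703221388, 'origin': array([ 0.23153948, -0.68876805,  0.52199808]), 'attitude': array([ 1.00100148, -0.18587279, -0.31657681])}
```

View pics/top0.png

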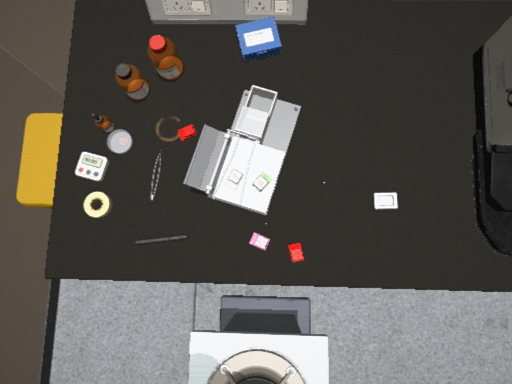

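View pics/side0.png

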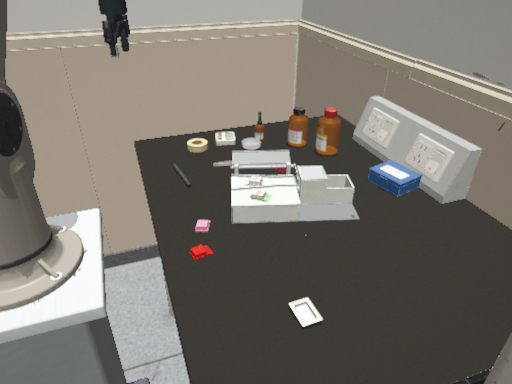

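```bash
cat > h.py <<'E'
import numpy as np,cv2,pickle
from scipy.spatial.transform import Rotation as R
def ray(f,u,v):
    H=f['frame'].shape[0]; F=H/2/np.tan(np.radians(f['vertical_fov']/2))
    d=np.array([(u-f['cx'])/F,-(v-f['cy'])/F,-1.]); return R.from_rotvec(f['attitude']).apply(d)
def hit(f,u,v,z):
    d=ray(f,u,v); o=f['origin']; return o+d*(z-o[2])/d[2]
def proj(f,p):
    H=f['frame'].shape[0]; F=H/2/np.tan(np.radians(f['vertical_fov']/2))
    c=R.from_rotvec(f['attitude']).inv().apply(np.atleast_2d(p)-f['origin'])
    return np.c_[f['cx']+F*c[:,0]/-c[:,2], f['cy']-F*c[:,1]/-c[:,2]]
E
python3 - <<'E'
import pickle,cv2
d=pickle.load(open('f0.pkl','rb'))
c=d['top']['frame'][80:220,175:310,::-1]
cv2.imwrite('pics/topc.png',cv2.resize(c,None,fx=4.2,fy=4.2,interpolation=cv2.INTER_CUBIC))
E
```

```text
(no output)
```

View pics/topc.png

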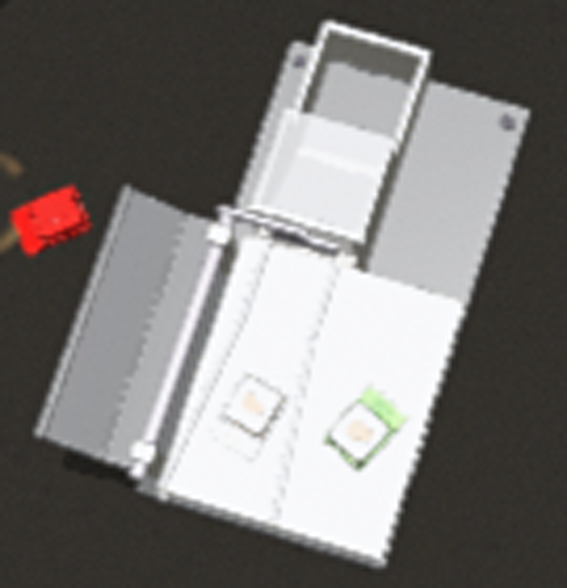

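```bash
python3 - <<'E'
from h import *
d=pickle.load(open('f0.pkl','rb')); f=d['top']
P=lambda u,v,z:hit(f,u/4.2+175-.4,v/4.2+80-.4,z)
cor=[(381,555,-152,-95),(466,300,0,-95),(160,494,-152,35)]
W=np.array([P(u,v,.05)[:2] for u,v,_,_ in cor]); L=np.array([c[2:] for c in cor])/1e3
print(W,np.linalg.norm(W[0]-W[1]),np.linalg.norm(W[0]-W[2]))
Lc=np.c_[L,0*L[:,0]]; Wc=np.c_[W,0*W[:,0]]
r,e=R.align_vectors(Wc-Wc.mean(0),Lc-Lc.mean(0)); th=r.as_rotvec()[2]
o=Wc.mean(0)-r.apply(Lc.mean(0)); print('th',th,'o',o,'err',e)
for n,(u,v,z) in dict(c=(250,418,.06),shaftA=(218,232,.076),shaftB=(143,452,.076),pedfar=(127,187,.08),pednear=(38,435,.08)).items():
    print(n,P(u,v,z),r.inv().apply(P(u,v,z)-o)*1e3)
# enhanced crop from side, lane
c=d['side']['frame'][140:225,215:365,::-1]
c=np.clip((c.astype(float)-110)*1.7,0,255).astype('uint8')
cv2.imwrite('pics/sidec.png',cv2.resize(c,None,fx=5,fy=5,interpolation=cv2.INTER_CUBIC))
np.save('T.npy',[th,*o[:2]])
E
```

```text
[[ 0.42625096 -0.00964828]
 [ 0.57078328 -0.05385098]
 [ 0.45737602  0.11333224]] 0.15114056199821754 0.1268581002125393
th -0.27173177267579174 o [0.59628592 0.03918401 0.        ] err 0.0036185882082603498
c [0.49921331 0.06399585 0.06      ] [-100.17027496   -2.15286135   60.        ]
shaftA [0.60021217 0.08389938 0.076     ] [-8.21942289 44.12846419 76.        ]
shaftB [0.47633607 0.11963093 0.076     ] [-137.14055031   45.30057973   76.        ]
pedfar [0.62399866 0.13489812 0.08      ] [ 1.00621142 99.64022851 80.        ]
pednear [0.48380836 0.17637709 0.08      ] [-145.17311276  101.97014484   80.        ]
```

View pics/sidec.png

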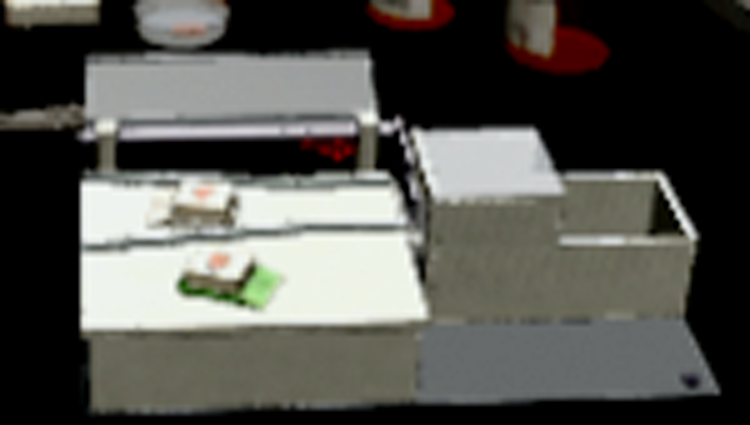

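```bash
cat >> h.py <<'E'
th,ox,oy=np.load('T.npy')
C=R.from_euler('z',th)
def c2w(p): return C.apply(np.array(p,float)/1e3)+[ox,oy,0]
def w2c(p): return C.inv().apply(np.array(p)-[ox,oy,0])*1e3
def plan(xyz_c,sgn=None):
    """TCP target in chute mm -> shares"""
    from bench import telemetry
    o=telemetry.get_obs(); A=R.from_rotvec(o['orientation'])
    yc=C.apply([0,1,0]); best=None
    for s in (1,-1):
        y=s*yc; z=np.array([0,0,-1.]); B=R.from_matrix(np.c_[np.cross(y,z),y,z])
        t=(A.inv()*B).as_rotvec()
        if best is None or np.linalg.norm(t)<np.linalg.norm(best[1]): best=(s,t)
    sh=A.inv().apply(c2w(xyz_c)-o['tcp_pos'])
    print('t',o['clock'],'tcp_c',w2c(o['tcp_pos']).round(1),'F_c',C.inv().apply(o['contact_force']).round(2),'w',o['grip_width'],'q',o['joints'].round(2))
    print('s',best[0],'shift',(sh/.25).round(4),'turn',(best[1]/np.pi).round(4), 'toolaxes in chute',(C.inv()*A).as_matrix().round(3).tolist())
E
python3 - <<'E'
from h import *
plan([-138,42,165])
E
```

```text
t 0.1 tcp_c [-470.4  470.2  255.4] F_c [-0.24  0.37 -0.55] w 0.0851117265615843 q [-1.27  0.48  0.02  1.56 -0.01  1.11 -0.08]
s 1 shift [-1.554  -1.5116  0.3643] turn [-0.0005  0.     -0.0442] toolaxes in chute [[-0.99, 0.139, -0.0], [0.139, 0.99, -0.002], [-0.0, -0.002, -1.0]]
```

>>> apply_moves([
  [[-0.2,-0.2,0],[0,0,-0.044]],
  [[-0.4,-0.4,0],[0,0,-0.044]],
  [[-0.6,-0.6,0],[0,0,-0.044]],
  [[-0.8,-0.8,0],[0,0,-0.044]],
  [[-1,-0.97,0],[0,0,-0.044]],
  [[-1,-0.97,0],[0,0,-0.044]],
  [[-1,-0.97,0],[0,0,-0.044]],
  [[-1,-0.97,0],[0,0,-0.044]],
], jaw=0.65)

```text
clock: 1.1
tcp_pos: [0.4014, 0.2975, 0.2562]
orientation: [-0.426, -3.112, -0.001]
contact_force: [0.3, 0.4, 0.9]
grip_width: 0.0704
gripper_force: 0.0
```

```bash
python3 - <<'E'
from h import *
plan([-138,42,165])
E
```

```text
t 1.1 tcp_c [-257.   196.5  256.2] F_c [0.18 0.46 0.88] w 0.07043430249221638 q [-0.85  0.19  0.1   1.97 -0.02  0.98  0.56]
s 1 shift [-0.4763 -0.6181  0.3645] turn [ 0.0001 -0.0001 -0.    ] toolaxes in chute [[-1.0, 0.0, -0.0], [0.0, 1.0, 0.0], [0.0, 0.0, -1.0]]
```

>>> apply_moves([
  [[-0.12,-0.16,0],[0,0,0]],
  [[-0.24,-0.32,0.05],[0,0,0]],
  [[-0.36,-0.48,0.1],[0,0,0]],
  [[-0.476,-0.618,0.2],[0,0,0]],
  [[-0.476,-0.618,0.3],[0,0,0]],
  [[-0.476,-0.618,0.364],[0,0,0]],
  [[-0.476,-0.618,0.364],[0,0,0]],
  [[-0.476,-0.618,0.364],[0,0,0]],
])

```text
clock: 2.1
tcp_pos: [0.4752, 0.1171, 0.1659]
orientation: [0.424, 3.112, 0.001]
contact_force: [-0.0, -0.3, -0.1]
grip_width: 0.0704
gripper_force: 0.0
```

```bash
python3 - <<'E'
from h import *
from bench import grab_frame
plan([-138,42,110])
f={n:grab_frame(n) for n in('wrist','side')}; pickle.dump(f,open('f1.pkl','wb'))
print({k:v for k,v in f['wrist'].items() if k!='frame'})
a=f['wrist']['frame'][:,:,::-1]; b=f['side']['frame'][100:240,180:380,::-1]
cv2.imwrite('pics/w1.png',a)
cv2.imwrite('pics/s1.png',cv2.resize(b,None,fx=4,fy=4,interpolation=cv2.INTER_CUBIC))
E
```

```text
t 2.1 tcp_c [-137.5   42.5  165.9] F_c [ 0.05 -0.28 -0.13] w 0.070432202783469 q [-0.56  0.29  0.22  2.09 -0.09  0.77  1.02]
s 1 shift [ 0.002  -0.0023  0.2236] turn [0.0003 0.0002 0.0003] toolaxes in chute [[-1.0, -0.001, 0.001], [-0.001, 1.0, 0.001], [-0.001, 0.001, -1.0]]
{'vertical_fov': 69.21003506667722, 'cx': 256.5822961781231, 'cy': 191.25396376459628, 'origin': array([0.40168154, 0.1380388 , 0.28326367]), 'attitude': array([-0.26271747, -0.20142858,  1.28963624])}
```

View pics/w1.png

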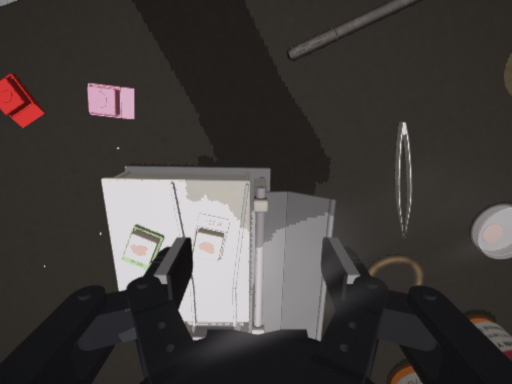

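View pics/s1.png

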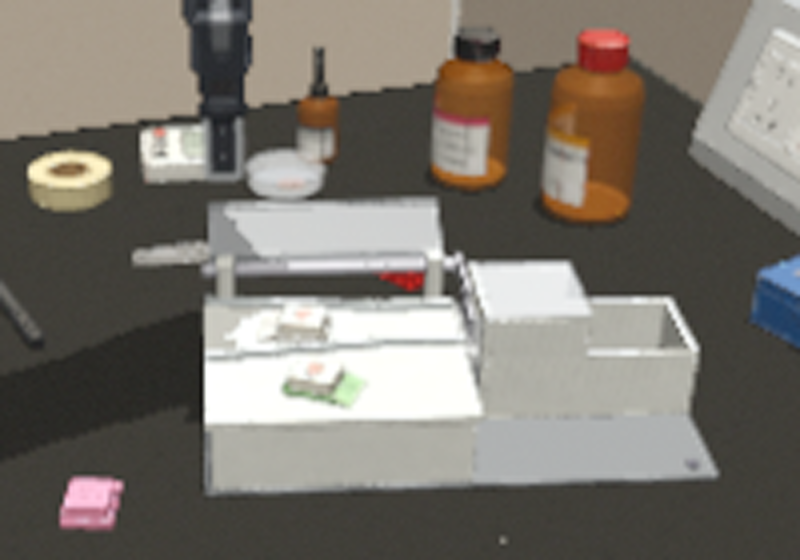

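```bash
python3 - <<'E'
from h import *
f=pickle.load(open('f1.pkl','rb'))['wrist']
for n,(u,v,z) in dict(nr=(106,179,.05),nl=(250,180,.05),post=(261,205,.076),cas1=(197,213,.052),cas2=(230,218,.052),casf1=(189,254,.054),casf2=(220,260,.054)).items():
    print(n,w2c(hit(f,u,v,z)).round(1))
print('tips',proj(f,[c2w(p) for p in ([-149,7,141],[-127,7,141],[-149,77,141],[-127,77,141])]).round())
E
```

```text
nr [-150.7  -87.2   50. ]
nl [-150.    37.7   50. ]
post [-136.5   46.9   76. ]
cas1 [-119.9   -9.9   52. ]
cas2 [-115.1   19.5   52. ]
casf1 [-79.6 -19.4  54. ]
casf2 [-73.2   9.2  54. ]
tips [[192. 225.]
 [194. 259.]
 [317. 225.]
 [314. 260.]]
```

>>> apply_moves([
  [[0,0,0.1],[0,0,0]],
  [[0,0,0.2],[0,0,0]],
  [[0,0,0.22],[0,0,0]],
  [[0,0,0.22],[0,0,0]],
])

```text
clock: 2.7
tcp_pos: [0.4752, 0.1161, 0.1108]
orientation: [0.427, 3.112, 0.0]
contact_force: [-0.3, 0.4, -0.2]
grip_width: 0.0707
gripper_force: 0.0
```

>>> apply_moves([
  [[0,0,0.02],[0,0,0]],
  [[0,0,0.04],[0,0,0]],
  [[0,0,0.04],[0,0,0]],
])

```text
clock: 3.08
tcp_pos: [0.4747, 0.1158, 0.1001]
orientation: [-0.427, -3.112, 0.0]
contact_force: [0.2, 0.3, 0.6]
grip_width: 0.0702
gripper_force: 0.0
```

>>> apply_moves([
  [[0,0,0.02],[0,0,0]],
  [[0,0,0.04],[0,0,0]],
  [[0,0,0.04],[0,0,0]],
])

```text
clock: 3.45
tcp_pos: [0.475, 0.1159, 0.0901]
orientation: [-0.427, -3.112, 0.0]
contact_force: [-0.2, 0.4, 1.5]
grip_width: 0.0705
gripper_force: 0.9
```

```bash
python3 - <<'E'
from h import *
from bench import grab_frame
plan([-138,42,80])
f={n:grab_frame(n) for n in('wrist','side')}; pickle.dump(f,open('f2.pkl','wb'))
a=f['wrist']['frame'][100:330,100:400,::-1]; b=f['side']['frame'][120:240,200:360,::-1]
m=np.vstack([cv2.resize(x,(540,int(540*x.shape[0]/x.shape[1])),interpolation=cv2.INTER_CUBIC) for x in(a,b)])
cv2.imwrite('pics/m2.png',cv2.resize(m,None,fx=.73,fy=.73,interpolation=cv2.INTER_AREA))
E
```

```text
t 3.45 tcp_c [-137.4   41.3   90.1] F_c [-0.31  0.37  1.48] w 0.07050197862092397 q [-0.52  0.42  0.19  2.14 -0.14  0.59  1.07]
s 1 shift [0.0023 0.0027 0.0402] turn [-0.     -0.     -0.0003] toolaxes in chute [[-1.0, 0.001, -0.0], [0.001, 1.0, -0.0], [0.0, -0.0, -1.0]]
```

View pics/m2.png

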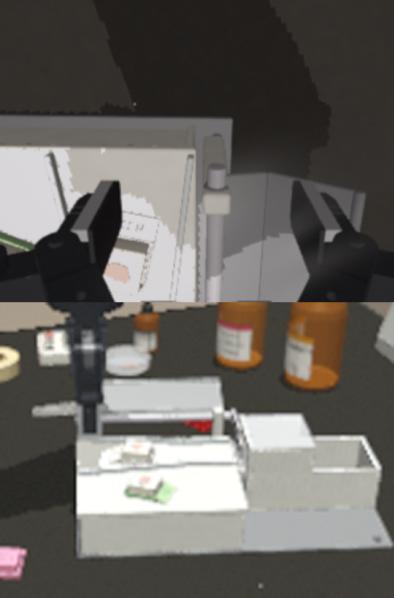

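>>> apply_moves([
  [[0,0,0.02],[0,0,0]],
  [[0,0,0.04],[0,0,0]],
  [[0,0,0.06],[0,0,0]],
  [[0,0,0.06],[0,0,0]],
])

```text
clock: 4.05
tcp_pos: [0.4748, 0.1151, 0.0749]
orientation: [-0.428, -3.112, 0.001]
contact_force: [-0.0, -3.2, 5.1]
grip_width: 0.0704
gripper_force: 2.6
```

>>> apply_moves([
  [[0,0,0.01],[0,0,0]],
  [[0,0,0.012],[0,0,0]],
  [[0,0,0.012],[0,0,0]],
])

```text
clock: 4.42
tcp_pos: [0.4746, 0.1145, 0.0724]
orientation: [-0.429, -3.112, 0.002]
contact_force: [-1.5, -4.4, 7.3]
grip_width: 0.0703
gripper_force: 3.7
```

```bash
python3 - <<'E'
from h import *
from bench import grab_frame
plan([-138,42,70])
f={n:grab_frame(n) for n in('wrist','side')}; pickle.dump(f,open('f3.pkl','wb'))
a=f['wrist']['frame'][100:330,100:400,::-1]; b=f['side']['frame'][120:240,200:360,::-1]
m=np.hstack([cv2.resize(x,(399,int(399*x.shape[0]/x.shape[1])),interpolation=cv2.INTER_CUBIC)[:299] for x in(a,b)])
cv2.imwrite('pics/m3.png',m)
E
```

```text
t 4.425 tcp_c [-137.4   39.9   72.4] F_c [-0.23 -4.66  7.26] w 0.07025998625739882 q [-0.51  0.45  0.18  2.15 -0.15  0.55  1.07]
s 1 shift [0.0023 0.0082 0.0094] turn [-0.0004 -0.0002 -0.0007] toolaxes in chute [[-1.0, 0.002, -0.0], [0.002, 1.0, -0.001], [0.0, -0.001, -1.0]]
```

View pics/m3.png

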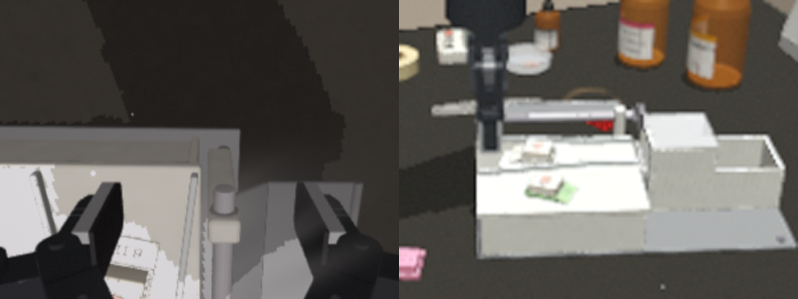

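```bash
cat >> h.py <<'E'
def edge(f,x=-60):
    for t in (0,.2,.3,.4,.45,.5,.55,.6,.66):
        d=t-.52; p=proj(f,c2w([x,44+55*np.cos(d)-12*np.sin(d),68-12*np.cos(d)-55*np.sin(d)]))[0]
        q=proj(f,c2w([x,44,72]))[0]
        print(t,p.round(1),q.round(1))
    u=int(round(p[0])); print(u,[(v,f['frame'][v,u].tolist()) for v in range(148,182)])
E
python3 - <<'E'
from h import *
edge(pickle.load(open('f3.pkl','rb'))['side'])
edge(pickle.load(open('f0.pkl','rb'))['side'])
E
```

```text
0 [265.8 150.5] [267.8 164.9]
0.2 [265.6 154. ] [267.8 164.9]
0.3 [265.6 155.9] [267.8 164.9]
0.4 [265.5 157.9] [267.8 164.9]
0.45 [265.5 158.9] [267.8 164.9]
0.5 [265.5 160. ] [267.8 164.9]
0.55 [265.5 161. ] [267.8 164.9]
0.6 [265.5 162.1] [267.8 164.9]
0.66 [265.5 163.4] [267.8 164.9]
266 [(148, [64, 62, 57]), (149, [64, 62, 56]), (150, [64, 63, 55]), (151, [65, 63, 56]), (152, [66, 63, 57]), (153, [66, 63, 57]), (154, [66, 64, 59]), (155, [64, 63, 57]), (156, [65, 63, 56]), (157, [66, 63, 57]), (158, [76, 70, 60]), (159, [94, 83, 68]), (160, [146, 142, 133]), (161, [179, 180, 178]), (162, [174, 176, 177]), (163, [174, 177, 177]), (164, [179, 181, 182]), (165, [219, 218, 221]), (166, [234, 233, 236]), (167, [168, 167, 169]), (168, [100, 99, 100]), (169, [65, 62, 59]), (170, [64, 62, 57]), (171, [65, 62, 58]), (172, [63, 63, 57]), (173, [65, 63, 58]), (174, [96, 96, 92]), (175, [155, 158, 155]), (176, [183, 188, 185]), (177, [220, 223, 219]), (178, [255, 255, 254]), (179, [255, 255, 255]), (180, [255, 255, 254]), (181, [255, 255, 254])]
0 [265.8 150.5] [267.8 164.9]
0.2 [265.6 154.
[... 337 characters left out ...]
, (152, [203, 203, 203]), (153, [202, 203, 203]), (154, [203, 204, 204]), (155, [203, 205, 204]), (156, [204, 205, 205]), (157, [204, 205, 204]), (158, [204, 205, 204]), (159, [204, 205, 205]), (160, [204, 205, 205]), (161, [203, 205, 205]), (162, [194, 196, 196]), (163, [172, 174, 174]), (164, [173, 174, 175]), (165, [214, 214, 216]), (166, [229, 228, 231]), (167, [161, 160, 163]), (168, [97, 96, 95]), (169, [60, 57, 52]), (170, [62, 61, 55]), (171, [61, 59, 53]), (172, [60, 60, 54]), (173, [62, 61, 55]), (174, [93, 92, 89]), (175, [150, 152, 151]), (176, [179, 184, 181]), (177, [215, 219, 215]), (178, [250, 253, 249]), (179, [250, 253, 250]), (180, [250, 253, 249]), (181, [251, 253, 249])]
```

>>> apply_moves([
  [[0,0,0.006],[0,0,0]],
  [[0,0,0.012],[0,0,0]],
  [[0,0,0.012],[0,0,0]],
])

```text
clock: 4.9
tcp_pos: [0.4747, 0.1146, 0.0695]
orientation: [-0.429, -3.112, 0.002]
contact_force: [-2.9, -3.7, 9.1]
grip_width: 0.0705
gripper_force: 4.1
```

>>> apply_moves([
  [[-0.01,0,0],[0,0,0]],
  [[-0.03,0,0],[0,0,0]],
  [[-0.05,0,0],[0,0,0]],
  [[-0.07,0,0],[0,0,0]],
  [[-0.09,0,0],[0,0,0]],
  [[-0.11,0,0],[0,0,0]],
  [[-0.13,0,0],[0,0,0]],
  [[-0.13,0,0],[0,0,0]],
])

```text
clock: 5.9
tcp_pos: [0.5058, 0.1081, 0.0693]
orientation: [-0.425, -3.112, -0.001]
contact_force: [-2.3, 1.1, 6.5]
grip_width: 0.0706
gripper_force: 2.7
```

```bash
python3 - <<'E'
from h import *
from bench import grab_frame
plan([-11,40,69])
f={n:grab_frame(n) for n in('wrist','side')}; pickle.dump(f,open('f4.pkl','wb'))
a=f['wrist']['frame'][100:330,100:400,::-1]; b=f['side']['frame'][120:240,200:360,::-1]
m=np.hstack([cv2.resize(x,(399,int(399*x.shape[0]/x.shape[1])),interpolation=cv2.INTER_CUBIC)[:299] for x in(a,b)])
cv2.imwrite('pics/m4.png',m)
E
```

```text
t 5.9 tcp_c [-105.6   42.1   69.3] F_c [-2.56  0.47  6.46] w 0.0705640545469048 q [-0.47  0.49  0.18  2.08 -0.16  0.58  1.11]
s 1 shift [-0.3785 -0.0083  0.0007] turn [ 0.0002 -0.0004  0.0001] toolaxes in chute [[-1.0, -0.0, -0.001], [-0.0, 1.0, 0.001], [0.001, 0.001, -1.0]]
```

View pics/m4.png

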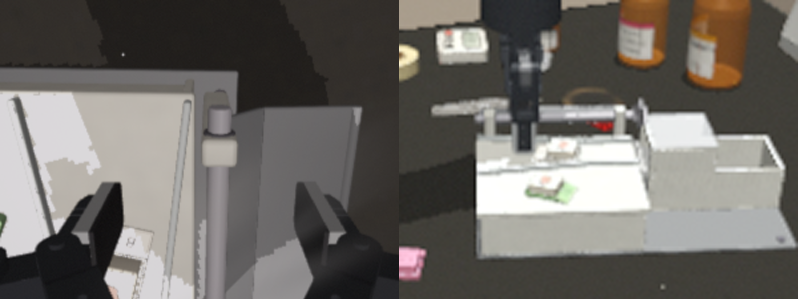

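>>> apply_moves([
  [[-0.02,0,0],[0,0,0]],
  [[-0.05,0,0],[0,0,0]],
  [[-0.08,0,0],[0,0,0]],
  [[-0.11,0,0],[0,0,0]],
  [[-0.14,0,0],[0,0,0]],
  [[-0.17,0,0],[0,0,0]],
  [[-0.2,0,0],[0,0,0]],
  [[-0.22,0,0],[0,0,0]],
  [[-0.22,0,0],[0,0,0]],
])

```text
clock: 7.12
tcp_pos: [0.559, 0.0933, 0.0693]
orientation: [-0.425, -3.112, -0.001]
contact_force: [-1.8, 1.7, 4.9]
grip_width: 0.0701
gripper_force: 2.6
```

```bash
python3 - <<'E'
from h import *
from bench import grab_frame
plan([-11,41,69])
f={n:grab_frame(n) for n in('top','side')}; pickle.dump(f,open('f5.pkl','wb'))
b=f['side']['frame'][120:240,200:360,::-1]
cv2.imwrite('pics/m5.png',cv2.resize(b,None,fx=4,fy=4,interpolation=cv2.INTER_CUBIC))
edge(f['side'],-110)
E
```

```text
t 7.125 tcp_c [-50.5  42.1  69.3] F_c [-2.17  1.18  4.94] w 0.0701087434721704 q [-0.41  0.55  0.18  1.97 -0.16  0.64  1.17]
s 1 shift [-0.158  -0.0045  0.001 ] turn [ 0.0003 -0.0003  0.    ] toolaxes in chute [[-1.0, -0.0, -0.001], [-0.0, 1.0, 0.001], [0.001, 0.001, -1.0]]
0 [246.1 151. ] [247.4 165.5]
0.2 [246.1 154.5] [247.4 165.5]
0.3 [246.1 156.4] [247.4 165.5]
0.4 [246.2 158.4] [247.4 165.5]
0.45 [246.2 159.5] [247.4 165.5]
0.5 [246.2 160.5] [247.4 165.5]
0.55 [246.2 161.6] [247.4 165.5]
0.6 [246.2 162.6] [247.4 165.5]
0.66 [246.3 163.9] [247.4 165.5]
246 [(148, [173, 174, 171]), (149, [100, 99, 94]), (150, [65, 64, 57]), (151, [64, 62, 57]), (152, [63, 62, 56]), (153, [65, 63, 56]), (154, [66, 64, 57]), (155, [67, 65, 59]), (156, [66, 64, 60]), (157, [64, 64, 57]), (158, [66, 64, 57]), (159, [127, 124, 117]), (160, [180, 177, 172]), (161, [184, 182, 177]), (162, [157, 155, 150]), (163, [143, 145, 144]), (164, [167, 169, 171]), (165, [186, 186, 188]), (166, [195, 193, 196]), (167, [166, 164, 168]), (168, [120, 119, 122]), (169, [69, 69, 69]), (170, [67, 65, 61]), (171, [66, 65, 59]), (172, [65, 64, 58]), (173, [66, 63, 56]), (174, [146, 150, 146]), (175, [186, 191, 188]), (176, [166, 170, 166]), (177, [184, 184, 176]), (178, [203, 201, 193]), (179, [203, 202, 192]), (180, [201, 201, 192]), (181, [202, 201, 192])]
```

View pics/m5.png

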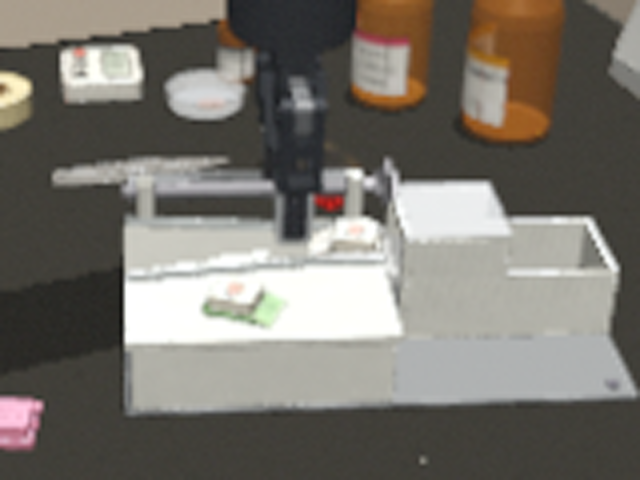

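>>> apply_moves([
  [[-0.02,0,0],[0,0,0]],
  [[-0.04,0,0],[0,0,0]],
  [[-0.06,0,0],[0,0,0]],
  [[-0.08,0,0],[0,0,0]],
  [[-0.1,0,0],[0,0,0]],
  [[-0.12,0,0],[0,0,0]],
  [[-0.14,0,0],[0,0,0]],
  [[-0.15,0,0],[0,0,0]],
  [[-0.15,0,0],[0,0,0]],
  [[-0.15,0,0],[0,0,0]],
])

```text
clock: 8.48
tcp_pos: [0.5947, 0.0834, 0.0693]
orientation: [-0.425, -3.111, -0.002]
contact_force: [-3.2, 1.0, 5.2]
grip_width: 0.0704
gripper_force: 2.6
```

```bash
python3 - <<'E'
from h import *
from bench import grab_frame
plan([-25,41,69])
f={n:grab_frame(n) for n in('top','side')}; pickle.dump(f,open('f6.pkl','wb'))
a=f['top']['frame'][80:200,190:310,::-1];b=f['side']['frame'][130:240,250:370,::-1]
m=np.hstack([cv2.resize(x,(399,int(399*x.shape[0]/x.shape[1])),interpolation=cv2.INTER_CUBIC)[:365] for x in(a,b)])
cv2.imwrite('pics/m6.png',m)
E
```

```text
t 8.475 tcp_c [-13.4  42.2  69.3] F_c [-3.41  0.14  5.25] w 0.07037608224182454 q [-0.38  0.59  0.18  1.88 -0.16  0.68  1.2 ]
s 1 shift [ 0.0464 -0.0048  0.0011] turn [ 0.0003 -0.0005  0.0001] toolaxes in chute [[-1.0, -0.0, -0.001], [-0.0, 1.0, 0.001], [0.001, 0.001, -1.0]]
```

View pics/m6.png

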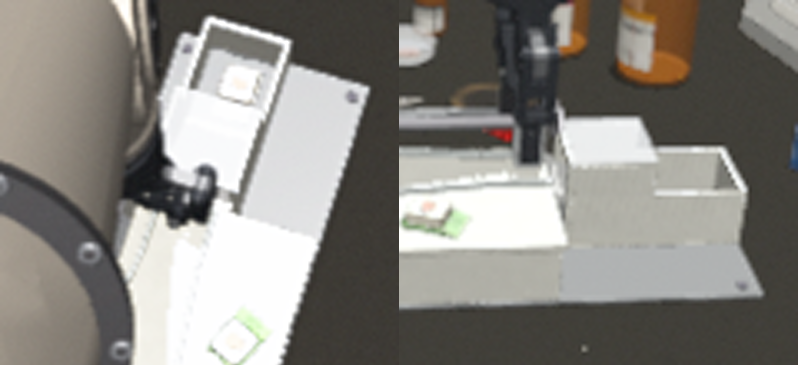

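The left half (top view) shows the cassette in the tray at about (240,85), past the lip. The parked cassette has not moved. Next I back off and rise.

>>> apply_moves([
  [[0.02,0,0],[0,0,0]],
  [[0.05,0,0],[0,0,0]],
  [[0.05,0,-0.03],[0,0,0]],
  [[0.05,0,-0.07],[0,0,0]],
  [[0.05,0,-0.12],[0,0,0]],
  [[0.05,0,-0.25],[0,0,0]],
  [[0.05,0,-0.4],[0,0,0]],
  [[0.05,0,-0.5],[0,0,0]],
  [[0.05,0,-0.5],[0,0,0]],
])

```text
clock: 9.7
tcp_pos: [0.5841, 0.0853, 0.1964]
orientation: [0.427, 3.109, 0.002]
contact_force: [-0.0, -0.2, 0.5]
grip_width: 0.0706
gripper_force: 0.0
```

>>> apply_moves([
  [[0.2,0.2,-0.1],[0,0,0]],
  [[0.4,0.4,-0.1],[0,0,0]],
  [[0.6,0.6,-0.1],[0,0,0]],
  [[0.6,0.8,-0.1],[0,0,0]],
  [[0.6,0.9,-0.1],[0,0,0]],
  [[0.6,0.9,-0.1],[0,0,0]],
  [[0.6,0.9,-0.1],[0,0,0]],
  [[0.6,0.9,-0.1],[0,0,0]],
])

```text
clock: 10.7
tcp_pos: [0.4995, 0.3406, 0.2189]
orientation: [-0.43, -3.111, 0.002]
contact_force: [-0.2, 0.8, -0.6]
grip_width: 0.0707
gripper_force: 0.0
```

```bash
python3 - <<'E'
from h import *
from bench import grab_frame
plan([-25,41,69])
f={n:grab_frame(n) for n in('top','side')}
a=f['top']['frame'][80:200,190:310,::-1];b=f['side']['frame'][130:240,210:370,::-1]
m=np.hstack([cv2.resize(x,(399,int(399*x.shape[0]/x.shape[1])),interpolation=cv2.INTER_CUBIC)[:270] for x in(a,b)])
cv2.imwrite('pics/m7.png',m)
fr=f['side']['frame']; print([(v,int(fr[v,266,0])) for v in range(146,156)])
t=f['top']['frame'].astype(int); m=(t.min(2)>215)
# wax/cassette position on tray
for (u,v) in [(190+240*120/399,80+85*120/399)]: print('cassette_c',w2c(hit(f['top'],u,v,.016)).round(1))
E
```

```text
t 10.7 tcp_c [-174.1  264.4  218.9] F_c [-0.42  0.74 -0.6 ] w 0.07072641335090542 q [-0.82  0.4   0.15  1.78 -0.07  0.97  0.66]
s 1 shift [-0.5994 -0.891   0.6006] turn [-0.0005 -0.0001 -0.001 ] toolaxes in chute [[-1.0, 0.003, -0.0], [0.003, 1.0, -0.001], [0.0, -0.001, -1.0]]
[(146, 62), (147, 64), (148, 64), (149, 73), (150, 127), (151, 184), (152, 207), (153, 206), (154, 206), (155, 206)]
cassette_c [104.6  -6.1  16. ]
```

View pics/m7.png

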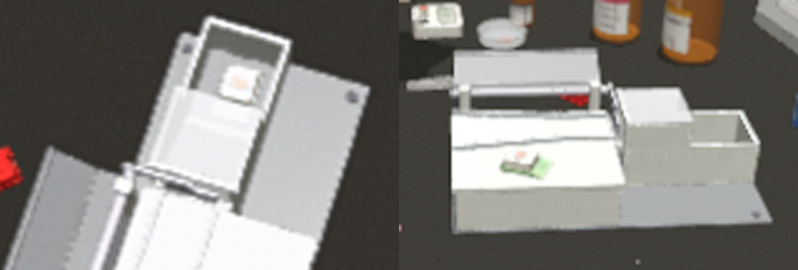

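The cassette is at about x 105 in the tray. The pedal edge is back at its starting row, so the flap is shut, and nothing touches the robot.

```bash
python3 -c "
from bench import job
print(job.hand_in())"
```

```text
the job is handed in; nothing more can be done
None
```

The cassette was pushed under the held-open flap and lies in the chute's tray about 105 mm past the lip, the flap is shut again, and the job was handed in at about 11 s; the hand-in returned no verdict.

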